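# Put the yellow sewing templates away on their sloping stand

## Task

Put the two yellow sewing templates away on the empty sloping stand with the yellow backstop: lay them flat on its slope one on top of the other, in either order, in the middle of its width, long sides running down the slope, each with a short edge resting against the backstop and its sides lined up with the other's. The coral and blue templates do not belong there.

Things in the scene. Friction and masses are not known exactly. Their poses are not given: they have to be found in the camera images.
- yellow_a_center (a point): One yellow-painted plywood sewing template with thin white diagonal lines, a flat plate 100 mm long (its x), 60 mm wide (y), 10 mm thick (z), 45 g, lying flat on the table; the point is its centre, 5 mm above its underside. Both faces and both ends are alike for the job. 
- yellow_b_center (a point): The other yellow-painted plywood sewing template with thin white diagonal lines, a flat plate 100 mm long (its x), 60 mm wide (y), 10 mm thick (z), 45 g, lying flat on the table; the point is its centre, 5 mm above its underside. Both faces and both ends are alike for the job. Coral and blue templates of the same size lie nearby as bystanders; which lies where varies.
- yellow_shelf: Sloping shelf of the fixed stand with the yellow backstop. Origin: middle of the inner corner of shelf face and backstop, 35 mm above the table. x runs down the slope, 18 degrees below level, into the backstop; y level along the backstop; z square out of the face. Face: x -150 to 0, y -75 to 75 mm, no side walls; upper end 81 mm high. Backstop 35 mm high along z, 12 mm thick.
- yellow_rest (a point): Point on that shelf's face, mid-width, 50 mm up the slope from the backstop: a seated template's centre is 5 mm (lower) or 15 mm (upper) out from it along the shelf's z. Axes as the shelf. Glossy paint: a template let go on the shelf, or on another there, slides down by itself to the backstop. The stand with the coral backstop, holding a coral template, is not used.
There are look-alikes about, which are no part of the job. Leave any green or turquoise look-alike of the part that bears yellow_a_center alone. Leave any pink look-alike of the part that bears yellow_b_center alone.

How it is judged:
By the outcome, as a careful person would: the job done as asked, in the order asked, and still so for the second after the job is handed in, with the robot touching nothing.
It also fails if it takes over 54 s, if anything falls off the work surface, if the arm or the gripper's body presses on something with over 40 N, if the wrist force passes 120 N, or if a joint passes its speed limit or range.

## Robot

A 6-joint arm with a two-finger parallel gripper is mounted at the origin on the work surface. World frame = base frame: x ahead of the robot, y to its left, z up, the work surface at z = 0. Lengths are in m, angles in rad, forces in N, time in s.
With the tool pointing down it reaches from about 0.225 to 0.875 m from the base axis. Payload 3.4 kg.
Tool frame: the origin (TCP) lies between the finger pads; the fingertips stand 11 mm ahead of it and the grasp point (between the pads) lies 8 mm behind it; z points along the fingers, y is the line along which they close (so a half turn about z gives the same grasp; the last joint's range is limited). The gripper opens to 85 mm and grips with 20 to 120 N. Pads are 22 mm wide; open, the fingers measure 114 mm over their backs; the gripper's body (76 mm by 85 mm) begins 54 mm behind the grasp point. The pads swing forward as they close: fully open they stand 13 mm farther back than shut.
Start: joints at [1.128, 0.276, 1.505, -0, 1.361, -0.121], TCP at [0.182, 0.546, 0.242] pointing down, gripper open.
Joint ranges: [-2.89, 2.89], [-0.75, 2.08], [0.22, 2.7], [-1.18, 4.32], [0.11, 2.71], [-2.7, 2.7]. Speed limits (rad/s): [2.57, 2.57, 3.14, 3.14, 3.14, 3.14].

## Interface

Orientations are given as a unit quaternion [w, x, y, z].
In Python, from rig import sensors, eyes, manip gives the robot as it stands.
- The arm moves only by the tool drive_tool, never from a script. Its argument "deltas" is a list of rows, each an object with "linear": the shift along the world's x, y, z in mm, a list of three; "twist": the turn about the world's z in degrees; "claw": the opening, from 0 (shut) to 1 (fully open). In form: [{"linear": [tx, ty, tz], "twist": twist, "claw": claw}, ...]. A call has 1 to 12 rows; each row is the pose to reach, as a shift and turn from the pose commanded when the call began; what a row does not reach only later rows make up. A row lasts 1/12 s, in which the tool goes at most 41.7 mm and 7.16 degrees, less where a joint would pass 70% of its speed; a pose out of reach is approached as far as the arm can. A call with a gripper value outside its range is refused whole. The fingers move at their own pace and stop on an object; "squeeze" is the grip in N (left out, the last holds). Time passes only in rows, so rows that repeat a pose let the fingers close. It gives the time, the measured TCP pose, the force, the opening and the grip force at its end, in the units of the state.
- sensors.get_state(): the state, without advancing time (a new reading comes with each control period).
- eyes.get_image(name): name is "scene" or "top"; returns the picture (480x640x3 uint8, red, green, blue); there is no depth.
- eyes.camera_model(name): a dict with "intrinsics" (3x3 intrinsics, pixels), "R" (3x3) and "t" (3): a world point X has camera coordinates R X + t. Camera axes: x right, y down, z forward; pixel columns grow to the right and rows downward; lengths in m; the calibration is good to about 2 mm. A picture is of the moment at which its call begins. camera_model takes no time and is no camera call.
- manip.sign_off(): hands the job in; it is judged then, once.
The state is a dict: "clock": time; "qpos": joint angles; "qd": joint speeds; "effort": joint torques, N m; "position": TCP position; "ee_rot": TCP orientation; "contact_force": force on the tool from outside, world axes, zero at the start; "moment": the same for the moment, N m; "width": finger opening in m; "gripper_force": force on a finger pad.
Only numpy, scipy, OpenCV 4.12 (cv2) and the standard library are available. Lean on these libraries where they do the work, as an engineer would, in place of code of your own. Each camera call takes 0.05 s, during which the arm holds its last target. There are 200 camera calls.

## Working session

There is one attempt and no reset: what is moved stays moved. The work goes in short steps, Python scripts to look and compute and a tool call to move; the robot and the scene stay as the last step left them, time stands still between calls to the robot, and variables do not carry over. Pictures are saved under pics/ and viewed, at most 10 in all, crops included, and the job is handed in when it is done.

Besides the shell and the picture viewer there is one more tool, called as name([rows], argument=value, ...), one row to a line, values as JSON. drive_tool: Moves the arm, as the interface text tells. Its arguments: {"type":"object","properties":{"deltas":{"type":"array","items":{"type":"object","properties":{"linear":{"type":"array","items":{"type":"number"}},"twist":{"type":"number"},"claw":{"type":"number"}}}},"squeeze":{"type":"number"}},"required":["deltas"]}

```bash
mkdir -p pics
python3 - <<'E'
from rig import sensors, eyes
import cv2
for n in("scene","top"):
    cv2.imwrite(f"pics/{n}0.png",cv2.cvtColor(eyes.get_image(n),cv2.COLOR_RGB2BGR))
    m=eyes.camera_model(n);print(n,m)
s=sensors.get_state();print(s)
E
```

```text
scene {'intrinsics': array([[527.67051795,   0.        , 316.64784691],
       [  0.        , 527.67051795, 252.60589604],
       [  0.        ,   0.        ,   1.        ]]), 'R': array([[ 0.61859793,  0.78568053,  0.0065352 ],
       [ 0.62176167, -0.48441897, -0.61542724],
       [-0.48036342,  0.38476535, -0.78816661]]), 't': array([-0.32820481, -0.27253971,  1.45280111])}
top {'intrinsics': array([[472.22530399,   0.        , 315.92949603],
       [  0.        , 472.22530399, 238.01090019],
       [  0.        ,   0.        ,   1.        ]]), 'R': array([[ 0.00561013, -0.99990238, -0.01279676],
       [-0.98175046, -0.00307476, -0.19014886],
       [ 0.19009095,  0.01362998, -0.98167187]]), 't': array([0.01201205, 0.55175111, 1.02592954])}
{'clock': 0.1, 'qpos': array([ 1.12802910e+00,  2.76564584e-01,  1.50597315e+00, -3.13087438e-06,
        1.36068740e+00, -1.21019579e-01]), 'qd': array([ 1.83599542e-03, -1.14922477e-03, -3.52164384e-03,  3.55357954e-05,
        1.17321036e-03, -2.19651233e-04]), 'effort': array([ 2.35166648e-03, -4.17698622e+01, -2.46404672e+01, -5.21977802e-05,
        5.81934932e-03,  5.68572602e-06]), 'position': array([0.1816615 , 0.54509827, 0.24152077]), 'ee_rot': array([-2.25587133e-04,  1.60180433e-01,  9.87087414e-01, -7.84449351e-04]), 'contact_force': array([0.6652599 , 0.55764079, 1.04469436]), 'moment': array([ 0.00314747, -0.00769626,  0.02400488]), 'gripper_force': 0.0, 'width': 0.0857341857367708}
```

View pics/scene0.png

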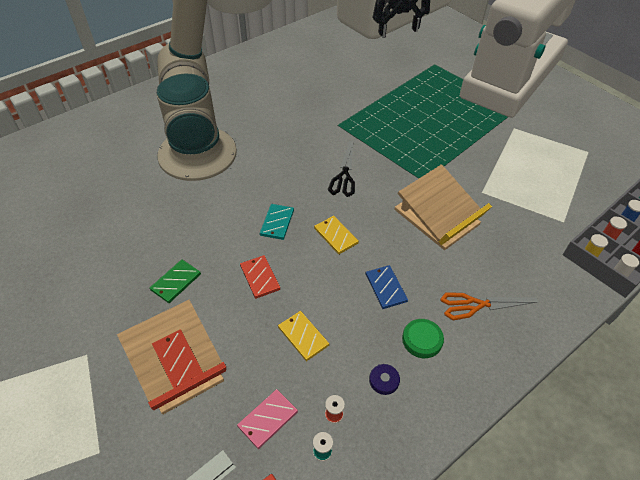

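View pics/top0.png

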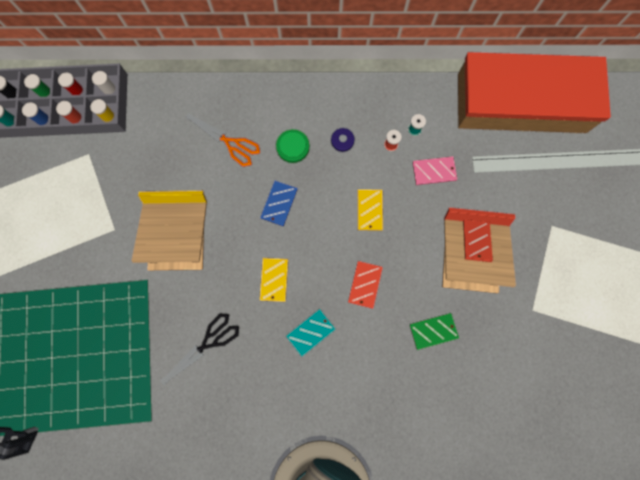

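The only yellow plates are at top (370,210) and (274,280). Things that could be mistaken for them are coral (366,285) and (478,240, on its stand), blue (279,203), pink (435,170), teal (311,331) and green (434,331). The yellow backstop is at (172,197), with its stand empty.

```bash
cat > h.py <<'E'
import numpy as np, cv2
from rig import eyes, sensors
def plane(n,uv,z):
    m=eyes.camera_model(n);R,t=m["R"],m["t"];uv=np.atleast_2d(uv).astype(float)
    d=np.c_[uv,np.ones(len(uv))]@np.linalg.inv(m["intrinsics"]).T@R; c=-R.T@t
    return c+d*((z-c[2])/d[:,2])[:,None]
def proj(n,X):
    m=eyes.camera_model(n);p=(np.atleast_2d(X)@m["R"].T+m["t"])@m["intrinsics"].T
    return p[:,:2]/p[:,2:]
def yellow(n,img=None):
    img=eyes.get_image(n) if img is None else img
    h=cv2.cvtColor(img,cv2.COLOR_RGB2HSV)
    k=cv2.inRange(h,(20,150,90),(32,255,255))
    k=cv2.morphologyEx(k,cv2.MORPH_CLOSE,np.ones((5,5)))
    return [c for c in cv2.findContours(k,cv2.RETR_EXTERNAL,cv2.CHAIN_APPROX_NONE)[0] if cv2.contourArea(c)>150]
def rect(n,c,z):
    P=plane(n,c[:,0],z)[:,:2]*1000
    return cv2.minAreaRect(P.astype(np.float32))
E
python3 - <<'E'
from h import *
for n in("scene","top"):
    img=cv2.cvtColor(cv2.imread(f"pics/{n}0.png"),cv2.COLOR_BGR2RGB)
    for c in yellow(n,img):
        print(n,c[:,0].mean(0).round(),cv2.contourArea(c),[np.round(v,1) for v in rect(n,c,.010)])
im=cv2.imread("pics/top0.png")
a=cv2.resize(im[180:280,120:220],(400,400),interpolation=2);b=cv2.resize(im[180:320,250:390],(400,400),interpolation=2)
cv2.imwrite("pics/crop.png",np.hstack([a,b]))
s=cv2.imread("pics/scene0.png");cv2.imwrite("pics/crop2.png",cv2.resize(s[155:255,380:510],(780,600),interpolation=2))
E
```

```text
scene [303. 335.] 1220.5 [array([ 631.9, -116.4]), array([ 61.2, 102.1]), np.float64(89.4)]
scene [336. 234.] 816.5 [array([462.8, 111.2]), array([ 62.7, 103.4]), np.float64(87.2)]
scene [464. 224.] 334.0 [array([630.8, 382.9]), array([ 19. , 193.4]), np.float64(1.2)]
top [273. 279.] 997.5 [array([461.6, 113.6]), array([59. , 98.8]), np.float64(87.2)]
top [172. 197.] 727.5 [array([660.4, 366.3]), array([ 30.2, 164.3]), np.float64(0.1)]
top [370. 210.] 917.0 [array([ 630.6, -114.5]), array([57.6, 97.3]), np.float64(89.4)]
```

View pics/crop.png

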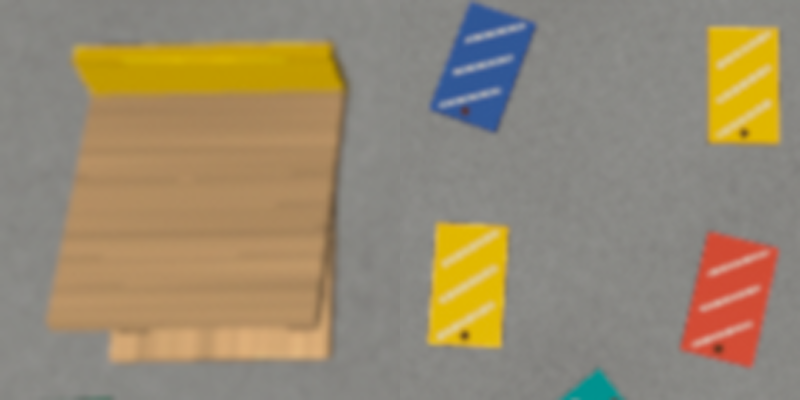

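View pics/crop2.png

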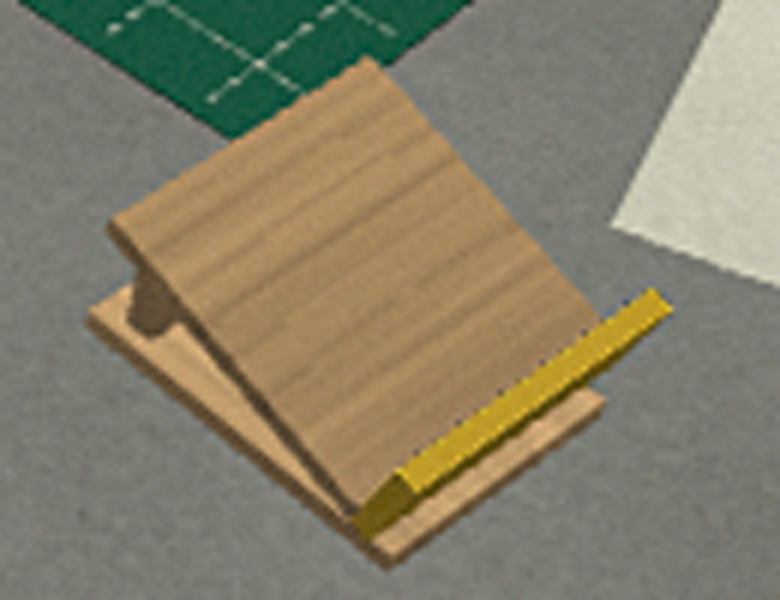

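```bash
cat >> h.py <<'E'
from scipy.optimize import least_squares
from scipy.spatial.transform import Rotation as Ro
def shelf(p,P):
    R=Ro.from_euler('z',p[2])*Ro.from_euler('y',np.radians(18))
    return R.apply(np.atleast_2d(P))+[p[0],p[1],.035]
E
python3 - <<'E'
from h import *
o=lambda l,s,x,y:(np.array(l)+.5)/s-.5+[x,y]
T=np.array([[0,.075,0],[0,-.075,0],[-.15,.075,0],[-.15,-.075,0]])
t=o([[90,95],[344,92],[48,327],[317,327]],4,120,180)
S=np.array([[-.15,-.075,0],[-.15,.075,0]]);s=o([[110,222],[372,58]],6,380,155)
for use in (1,0):
    f=lambda p:np.r_[(proj("top",shelf(p,T))-t).ravel(),use*(proj("scene",shelf(p,S))-s).ravel()]
    r=least_squares(f,[.64,.34,0]);print(r.x,r.fun.round(1))
    print("rest",shelf(r.x,[-.05,0,0]), "yaw",np.degrees(r.x[2]))
E
```

```text
[0.63717449 0.3504619  0.01734459] [ 0.5  0.6  0.2  0.5 -0.5 -0.4 -0.2 -1.4  0.1 -0.6 -0.6 -0.3]
rest [[0.58962882 0.34963716 0.05045085]] yaw 0.9937716728174131
[0.63669737 0.35052449 0.01835208] [ 0.5  0.9  0.2  0.6 -0.5 -0.2 -0.2 -1.2 -0.  -0.  -0.  -0. ]
rest [[0.58915256 0.34965184 0.05045085]] yaw 1.05149690626906
```

drive_tool([
  {"linear": [25, -38, 0], "twist": 2, "claw": 1},
  {"linear": [50, -76, 0], "twist": 5, "claw": 1},
  {"linear": [75, -115, 0], "twist": 8, "claw": 1},
  {"linear": [100, -153, 0], "twist": 12, "claw": 1},
  {"linear": [125, -191, 0], "twist": 15.6, "claw": 1},
  {"linear": [150, -229, 0], "twist": 15.6, "claw": 1},
  {"linear": [175, -267, 0], "twist": 15.6, "claw": 1},
  {"linear": [200, -305, 0], "twist": 15.6, "claw": 1},
  {"linear": [225, -345, -20], "twist": 15.6, "claw": 1},
  {"linear": [250, -385, -40], "twist": 15.6, "claw": 1},
  {"linear": [270, -415, -60], "twist": 15.6, "claw": 1},
  {"linear": [280, -433, -80], "twist": 15.6, "claw": 1},
], squeeze=30)

```text
clock: 1.1
position: [0.4484, 0.1351, 0.1802]
ee_rot: [0.002, 0.025, 1.0, 0.0]
contact_force: [1.1, 0.7, -0.5]
width: 0.0852
gripper_force: 0.0
```

drive_tool([
  {"linear": [0, 0, 0], "twist": 0, "claw": 1},
  {"linear": [0, 0, 0], "twist": 0, "claw": 1},
  {"linear": [0, 0, 0], "twist": 0, "claw": 1},
])

```text
clock: 1.35
position: [0.4463, 0.1373, 0.1798]
ee_rot: [-0.001, 0.025, 1.0, 0.0]
contact_force: [0.1, 0.2, -0.2]
width: 0.0855
gripper_force: 0.0
```

drive_tool([
  {"linear": [16, -25, -30], "twist": 0, "claw": 1},
  {"linear": [16, -25, -70], "twist": 0, "claw": 1},
  {"linear": [16, -25, -110], "twist": 0, "claw": 0.85},
  {"linear": [16, -25, -140], "twist": 0, "claw": 0.8},
  {"linear": [16, -25, -155], "twist": 0, "claw": 0.8},
  {"linear": [16, -25, -162], "twist": 0, "claw": 0.8},
  {"linear": [16, -25, -165], "twist": 0, "claw": 0.8},
  {"linear": [16, -25, -165], "twist": 0, "claw": 0.8},
])

```text
clock: 2.02
position: [0.4631, 0.1132, 0.0155]
ee_rot: [0.001, 0.024, 1.0, 0.0]
contact_force: [-0.9, -0.1, 0.3]
width: 0.0683
gripper_force: 0.0
```

Run:
```python
from h import *
im=eyes.get_image("scene")[:,:,::-1]
print(sensors.get_state()["position"],sensors.get_state()["contact_force"],sensors.get_state()["width"])
cv2.imwrite("pics/g1.png",cv2.resize(im[180:280,280:410],(780,600),interpolation=2))
```

```text
[0.46364836 0.1130102  0.01603998] [ 0.32994559 -0.42531476  0.07870741] 0.06830027694508572
```

View pics/g1.png

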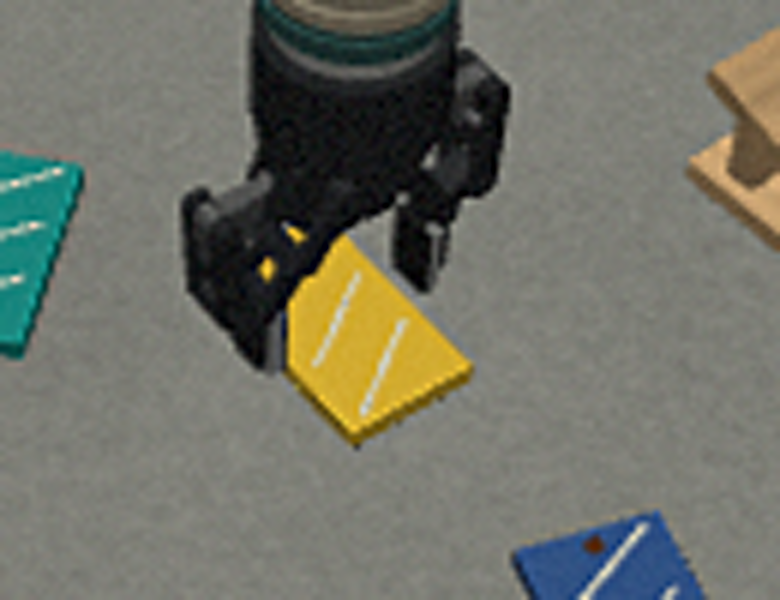

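The crop shows the open fingers on either side of the yellow plate, centred on it, with no contact. I'll lower a little and close.

drive_tool([
  {"linear": [-1, 0, -3], "twist": 0, "claw": 0.8},
  {"linear": [-1, 0, -3], "twist": 0, "claw": 0.6},
  {"linear": [-1, 0, -3], "twist": 0, "claw": 0.5},
  {"linear": [-1, 0, -3], "twist": 0, "claw": 0.5},
  {"linear": [-1, 0, -3], "twist": 0, "claw": 0.5},
], squeeze=30)

```text
clock: 2.48
position: [0.4623, 0.1124, 0.013]
ee_rot: [0.001, 0.025, 1.0, 0.0]
contact_force: [-1.2, 1.2, 6.3]
width: 0.0586
gripper_force: 31.7
```

drive_tool([
  {"linear": [0, 0, 10], "twist": 0, "claw": 0.5},
  {"linear": [0, 0, 40], "twist": 0, "claw": 0.5},
  {"linear": [0, 0, 80], "twist": 0, "claw": 0.5},
  {"linear": [0, 0, 120], "twist": 0, "claw": 0.5},
  {"linear": [14, 28, 130], "twist": 1, "claw": 0.5},
  {"linear": [28, 56, 130], "twist": 2, "claw": 0.5},
  {"linear": [45, 92, 130], "twist": 3, "claw": 0.5},
  {"linear": [62, 128, 130], "twist": 3.9, "claw": 0.5},
  {"linear": [80, 164, 130], "twist": 3.9, "claw": 0.5},
  {"linear": [96, 196, 130], "twist": 3.9, "claw": 0.5},
  {"linear": [108, 220, 130], "twist": 3.9, "claw": 0.5},
  {"linear": [113, 230, 130], "twist": 3.9, "claw": 0.5},
])

```text
clock: 3.48
position: [0.5763, 0.3456, 0.1417]
ee_rot: [0.001, -0.01, 1.0, 0.001]
contact_force: [0.9, -0.4, 0.4]
width: 0.0585
gripper_force: 32.7
```

drive_tool([
  {"linear": [0, 0, 0], "twist": 0, "claw": 0.5},
  {"linear": [0, 0, 0], "twist": 0, "claw": 0.5},
  {"linear": [0, 0, 0], "twist": 0, "claw": 0.5},
])

```text
clock: 3.73
position: [0.5737, 0.3403, 0.1417]
ee_rot: [-0.001, -0.009, 1.0, -0.001]
contact_force: [-0.1, -0.2, -0.8]
width: 0.0587
gripper_force: 32.7
```

Run:
```python
from h import *
im=eyes.get_image("scene")[:,:,::-1]
s=sensors.get_state()
print(s["position"],s["ee_rot"],s["contact_force"],s["width"])
z=s["position"][2]-.0125+.01
for n in("scene","top"):
  for c in yellow(n): print(n,cv2.contourArea(c),rect(n,c,z))
cv2.imwrite("pics/g2.png",cv2.resize(im[130:270,370:510],(600,600),interpolation=2))
```

```text
[0.57380464 0.3402412  0.14195942] [-6.36896335e-04 -8.71111606e-03  9.99961676e-01 -5.97389576e-04] [ 0.3781381  -0.37834333 -0.18849285] 0.05828766444972777
scene 1221.5 ((690.4224853515625, -158.70053100585938), (53.00460433959961, 88.4606704711914), 89.44625091552734)
scene 333.5 ((689.4525146484375, 273.9190368652344), (16.489810943603516, 167.62661743164062), 1.320894479751587)
scene 537.0 ((581.6195068359375, 337.05633544921875), (91.54509735107422, 67.11349487304688), 0.9900524020195007)
top 655.0 ((549.02294921875, 339.80230712890625), (54.17429733276367, 62.274593353271484), 2.7146785259246826)
top 519.5 ((622.4647827148438, 304.046630859375), (28.851301193237305, 106.68881225585938), 0.1022321879863739)
top 917.0 ((597.1981201171875, -101.06285095214844), (50.81312561035156, 85.89566802978516), 89.35187530517578)
```

View pics/g2.png

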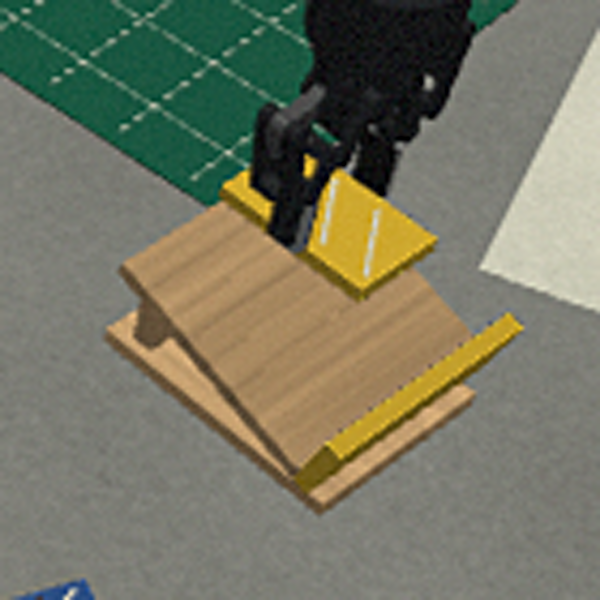

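The plate is level in the fingers above the stand; the near fingertip, at crop (290,248), is almost flush with its underside. Next I'll shift over the middle and lower.

drive_tool([
  {"linear": [5, 9.3, -20], "twist": 0, "claw": 0.5},
  {"linear": [5, 9.3, -40], "twist": 0, "claw": 0.5},
  {"linear": [5, 9.3, -52], "twist": 0, "claw": 0.5},
  {"linear": [5, 9.3, -56], "twist": 0, "claw": 0.5},
  {"linear": [5, 9.3, -58], "twist": 0, "claw": 0.5},
  {"linear": [5, 9.3, -60], "twist": 0, "claw": 0.5},
  {"linear": [5, 9.3, -62], "twist": 0, "claw": 0.5},
  {"linear": [5, 9.3, -62], "twist": 0, "claw": 0.5},
])

```text
clock: 4.55
position: [0.5807, 0.3515, 0.0811]
ee_rot: [0.001, -0.009, 1.0, 0.0]
contact_force: [0.2, -1.1, 2.2]
width: 0.0583
gripper_force: 33.0
```

drive_tool([
  {"linear": [0, 0, -2], "twist": 0, "claw": 0.5},
  {"linear": [0, 0, -4], "twist": 0, "claw": 0.5},
  {"linear": [0, 0, -4], "twist": 0, "claw": 0.5},
])

```text
clock: 4.8
position: [0.5803, 0.3516, 0.0763]
ee_rot: [0.001, -0.009, 1.0, 0.0]
contact_force: [0.8, -0.1, 2.7]
width: 0.0583
gripper_force: 33.7
```

drive_tool([
  {"linear": [0, -2, 0], "twist": 0, "claw": 0.5},
  {"linear": [0, -2, -2], "twist": 0, "claw": 0.5},
  {"linear": [0, -2, -2], "twist": 0, "claw": 0.5},
  {"linear": [0, -2, -2], "twist": 0, "claw": 0.74},
  {"linear": [0, -2, -2], "twist": 0, "claw": 0.78},
  {"linear": [0, -2, -2], "twist": 0, "claw": 0.82},
  {"linear": [0, -2, -2], "twist": 0, "claw": 0.85},
  {"linear": [0, -2, -2], "twist": 0, "claw": 0.85},
])

```text
clock: 5.47
position: [0.5794, 0.3493, 0.0736]
ee_rot: [-0.0, -0.009, 1.0, -0.0]
contact_force: [-0.0, 0.1, 0.1]
width: 0.0726
gripper_force: 0.0
```

drive_tool([
  {"linear": [0, 0, 10], "twist": 0, "claw": 0.85},
  {"linear": [0, 0, 40], "twist": 0, "claw": 0.85},
  {"linear": [-15, -30, 60], "twist": 0, "claw": 1},
  {"linear": [-30, -60, 65], "twist": 0, "claw": 1},
  {"linear": [-35, -100, 65], "twist": 0, "claw": 1},
  {"linear": [-35, -140, 65], "twist": 0, "claw": 1},
  {"linear": [-35, -180, 65], "twist": 0, "claw": 1},
])

```text
clock: 6.05
position: [0.5442, 0.1683, 0.1403]
ee_rot: [0.001, -0.01, 1.0, 0.0]
contact_force: [0.2, 0.8, -0.5]
width: 0.0856
gripper_force: 0.0
```

Run:
```python
from h import *
s=sensors.get_state();print(s["position"],s["ee_rot"])
a,b=eyes.get_image("scene"),eyes.get_image("top")
p=[.637,.3505,.0175]
X=shelf(p,[[x,y,z] for z in(.01,) for x,y in((-.1,-.03),(-.1,.03),(0,.03),(0,-.03))])
print(proj("top",X).round(1).tolist(),proj("scene",X).round(1).tolist())
for n,i in(("scene",a),("top",b)):
  for c in yellow(n,i): print(n,cv2.contourArea(c),rect(n,c,.010))
f=lambda i,n:cv2.polylines(cv2.resize(i[:,:,::-1],None,fx=4,fy=4,interpolation=2),[np.int32((proj(n,X)+.5)*4-.5)],1,(255,0,255),1)
cv2.imwrite("pics/p1.png",np.hstack([f(a,"scene")[600:1040,1520:1920+80],f(b,"top")[700:1140,480:800+60]]))
```

```text
[0.54415949 0.16827269 0.14030442] [ 8.55199614e-04 -1.00708147e-02  9.99948911e-01  1.47902526e-04]
[[180.2, 238.4], [153.5, 238.8], [160.3, 201.5], [185.8, 201.1]] [[426.2, 196.1], [443.4, 184.9], [470.6, 216.2], [453.7, 228.3]]
scene 1221.5 ((631.8685302734375, -116.40364837646484), (61.17355728149414, 102.09398651123047), 89.44635009765625)
scene 1239.5 ((574.3038330078125, 380.6995849609375), (131.84320068359375, 193.6553955078125), 2.2426819801330566)
top 195.5 ((585.0619506835938, 346.8644104003906), (24.84530258178711, 62.297733306884766), 85.91809844970703)
top 917.0 ((630.5504760742188, -114.47634887695312), (57.57575225830078, 97.3272933959961), 89.35187530517578)
```

View pics/p1.png

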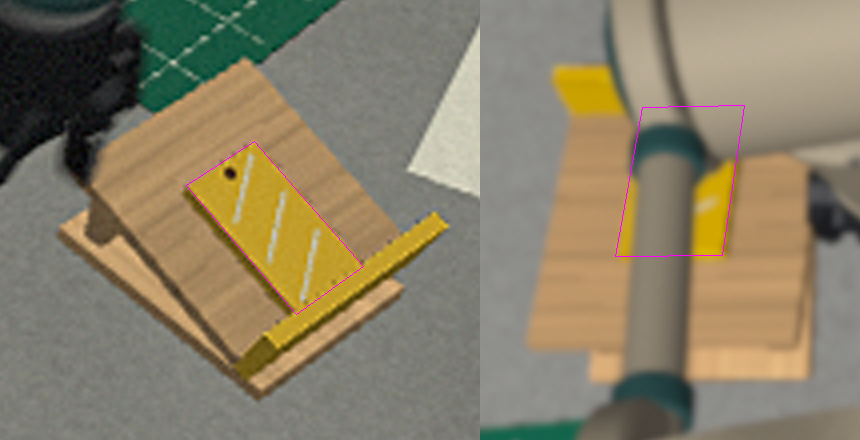

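The first template sits on the predicted outline (magenta) against the backstop, in mid-width. Now the second.

drive_tool([
  {"linear": [10, -38, 0], "twist": 0, "claw": 1},
  {"linear": [20, -76, 0], "twist": -0.5, "claw": 1},
  {"linear": [31, -114, 0], "twist": -1, "claw": 1},
  {"linear": [42, -152, 0], "twist": -1.7, "claw": 1},
  {"linear": [54, -190, 0], "twist": -1.7, "claw": 1},
  {"linear": [66, -228, 0], "twist": -1.7, "claw": 1},
  {"linear": [78, -260, 0], "twist": -1.7, "claw": 1},
  {"linear": [87, -284, -10], "twist": -1.7, "claw": 1},
  {"linear": [87, -284, -30], "twist": -1.7, "claw": 1},
  {"linear": [87, -284, -50], "twist": -1.7, "claw": 0.9},
  {"linear": [87, -284, -70], "twist": -1.7, "claw": 0.8},
  {"linear": [87, -284, -70], "twist": -1.7, "claw": 0.8},
])

```text
clock: 7.15
position: [0.6294, -0.1136, 0.0653]
ee_rot: [-0.004, 0.006, 1.0, 0.001]
contact_force: [-0.3, -0.6, -0.9]
width: 0.0683
gripper_force: 0.0
```

drive_tool([
  {"linear": [0, 0, 0], "twist": 0, "claw": 0.8},
  {"linear": [0, 0, 0], "twist": 0, "claw": 0.8},
])

```text
clock: 7.32
position: [0.6328, -0.1143, 0.0702]
ee_rot: [0.001, 0.005, 1.0, -0.0]
contact_force: [0.6, -0.0, 0.5]
width: 0.0683
gripper_force: 0.0
```

drive_tool([
  {"linear": [-2, -1, -20], "twist": 0, "claw": 0.8},
  {"linear": [-2, -1, -40], "twist": 0, "claw": 0.8},
  {"linear": [-2, -1, -52], "twist": 0, "claw": 0.8},
  {"linear": [-2, -1, -56], "twist": 0, "claw": 0.8},
  {"linear": [-2, -1, -56.5], "twist": 0, "claw": 0.8},
  {"linear": [-2, -1, -56.5], "twist": 0, "claw": 0.6},
  {"linear": [-2, -1, -56.5], "twist": 0, "claw": 0.5},
  {"linear": [-2, -1, -56.5], "twist": 0, "claw": 0.5},
  {"linear": [-2, -1, -56.5], "twist": 0, "claw": 0.5},
], squeeze=30)

```text
clock: 8.07
position: [0.6305, -0.1158, 0.0135]
ee_rot: [0.001, 0.006, 1.0, -0.0]
contact_force: [-0.2, -0.1, 2.5]
width: 0.0584
gripper_force: 32.5
```

drive_tool([
  {"linear": [0, 0, 10], "twist": 0, "claw": 0.5},
  {"linear": [0, 0, 40], "twist": 0, "claw": 0.5},
  {"linear": [-2, 15, 75], "twist": 0.5, "claw": 0.5},
  {"linear": [-5, 40, 105], "twist": 1, "claw": 0.5},
  {"linear": [-10, 70, 130], "twist": 1.7, "claw": 0.5},
  {"linear": [-14, 108, 130], "twist": 1.7, "claw": 0.5},
  {"linear": [-18, 146, 130], "twist": 1.7, "claw": 0.5},
  {"linear": [-22, 184, 130], "twist": 1.7, "claw": 0.5},
  {"linear": [-26, 222, 130], "twist": 1.7, "claw": 0.5},
  {"linear": [-30, 260, 130], "twist": 1.7, "claw": 0.5},
  {"linear": [-34, 298, 130], "twist": 1.7, "claw": 0.5},
  {"linear": [-38, 325, 130], "twist": 1.7, "claw": 0.5},
])

```text
clock: 9.07
position: [0.5911, 0.2126, 0.1434]
ee_rot: [0.0, -0.01, 1.0, 0.001]
contact_force: [-0.1, -0.6, -0.0]
width: 0.0588
gripper_force: 32.5
```

drive_tool([
  {"linear": [-4, 35, 0], "twist": 0, "claw": 0.5},
  {"linear": [-8, 70, 0], "twist": 0, "claw": 0.5},
  {"linear": [-11, 105, 0], "twist": 0, "claw": 0.5},
  {"linear": [-14, 130, 0], "twist": 0, "claw": 0.5},
  {"linear": [-14, 138, 0], "twist": 0, "claw": 0.5},
  {"linear": [-14, 138, 0], "twist": 0, "claw": 0.5},
  {"linear": [-14, 138, 0], "twist": 0, "claw": 0.5},
  {"linear": [-14, 138, 0], "twist": 0, "claw": 0.5},
])

```text
clock: 9.73
position: [0.5779, 0.3458, 0.1426]
ee_rot: [-0.0, -0.009, 1.0, -0.001]
contact_force: [0.4, -0.3, -0.2]
width: 0.0581
gripper_force: 32.5
```

drive_tool([
  {"linear": [3, 3, -15], "twist": 0, "claw": 0.5},
  {"linear": [3, 3, -30], "twist": 0, "claw": 0.5},
  {"linear": [3, 3, -42], "twist": 0, "claw": 0.5},
  {"linear": [3, 3, -48], "twist": 0, "claw": 0.5},
  {"linear": [3, 3, -51], "twist": 0, "claw": 0.5},
  {"linear": [3, 3, -53], "twist": 0, "claw": 0.5},
  {"linear": [3, 3, -55], "twist": 0, "claw": 0.5},
  {"linear": [3, 3, -55], "twist": 0, "claw": 0.5},
])

```text
clock: 10.4
position: [0.5812, 0.3503, 0.0881]
ee_rot: [0.001, -0.009, 1.0, 0.0]
contact_force: [0.3, -0.2, 1.9]
width: 0.0579
gripper_force: 32.7
```

drive_tool([
  {"linear": [0, -1, -2], "twist": 0, "claw": 0.5},
  {"linear": [0, -1, -3.5], "twist": 0, "claw": 0.5},
  {"linear": [0, -1, -3.5], "twist": 0, "claw": 0.5},
  {"linear": [0, -1, -3.5], "twist": 0, "claw": 0.74},
  {"linear": [0, -1, -3.5], "twist": 0, "claw": 0.78},
  {"linear": [0, -1, -3.5], "twist": 0, "claw": 0.82},
  {"linear": [0, -1, -3.5], "twist": 0, "claw": 0.82},
  {"linear": [0, -1, -3.5], "twist": 0, "claw": 0.82},
])

```text
clock: 11.07
position: [0.5804, 0.3493, 0.0835]
ee_rot: [-0.0, -0.009, 1.0, -0.0]
contact_force: [0.1, 0.4, -0.0]
width: 0.0702
gripper_force: 0.0
```

Run:
```python
from h import *
s=sensors.get_state();print(s["position"],s["ee_rot"],s["contact_force"],s["width"])
a=eyes.get_image("scene")
p=[.637,.3505,.0175]
o=cv2.resize(a[:,:,::-1],None,fx=6,fy=6,interpolation=2)
for z in(.01,.02):
  X=shelf(p,[[x,y,z] for x,y in((-.1,-.03),(-.1,.03),(0,.03),(0,-.03))])
  cv2.polylines(o,[np.int32((proj("scene",X)+.5)*6-.5)],1,(255,0,255),1)
cv2.imwrite("pics/p2.png",o[900:1500,2280:3060])
```

```text
[0.58037427 0.34925576 0.08348569] [-4.48981079e-04 -9.29121120e-03  9.99956723e-01 -1.57850183e-04] [ 0.12325964  0.36974708 -0.02217583] 0.07024952361401719
```

View pics/p2.png

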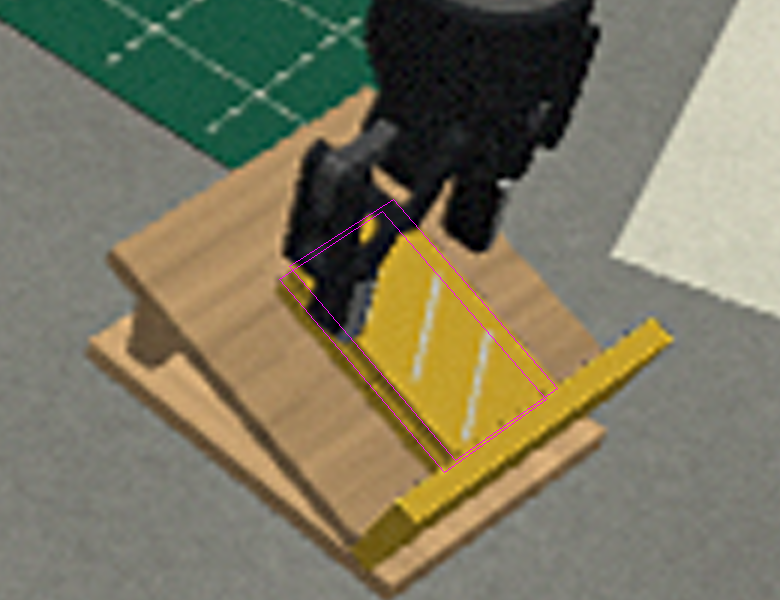

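drive_tool([
  {"linear": [0, 0, 10], "twist": 0, "claw": 0.85},
  {"linear": [0, 0, 40], "twist": 0, "claw": 0.85},
  {"linear": [-10, 0, 80], "twist": 0, "claw": 1},
  {"linear": [-40, -20, 100], "twist": 0, "claw": 1},
  {"linear": [-70, -50, 110], "twist": 0, "claw": 1},
  {"linear": [-100, -80, 110], "twist": 0, "claw": 1},
  {"linear": [-120, -115, 110], "twist": 0, "claw": 1},
  {"linear": [-140, -150, 110], "twist": 0, "claw": 1},
  {"linear": [-150, -185, 110], "twist": 0, "claw": 1},
  {"linear": [-150, -220, 110], "twist": 0, "claw": 1},
  {"linear": [-150, -255, 110], "twist": 0, "claw": 1},
  {"linear": [-150, -255, 110], "twist": 0, "claw": 1},
])

```text
clock: 12.12
position: [0.4304, 0.0894, 0.195]
ee_rot: [0.001, -0.007, 1.0, -0.002]
contact_force: [-0.1, -0.5, -0.9]
width: 0.0853
gripper_force: 0.0
```

Run:
```python
from h import *
a,b=eyes.get_image("scene"),eyes.get_image("top")
cv2.imwrite("pics/p3.png",np.hstack([cv2.resize(i[:,:,::-1],(400,600),interpolation=2) for i in(a[165:255,420:480],b[180:270,135:195])]))
X=shelf([.637,.3505,.0175],[[x,y,.02] for x,y in((-.1,-.03),(-.1,.03),(0,.03),(0,-.03))])
for n,o,in(("scene",(420,165)),("top",(135,180))): print(n,((proj(n,X)-o+.5)*6.667).round().tolist())
```

```text
scene [[55.0, 197.0], [171.0, 122.0], [354.0, 332.0], [240.0, 413.0]]
top [[296.0, 378.0], [117.0, 381.0], [163.0, 131.0], [334.0, 128.0]]
```

View pics/p3.png

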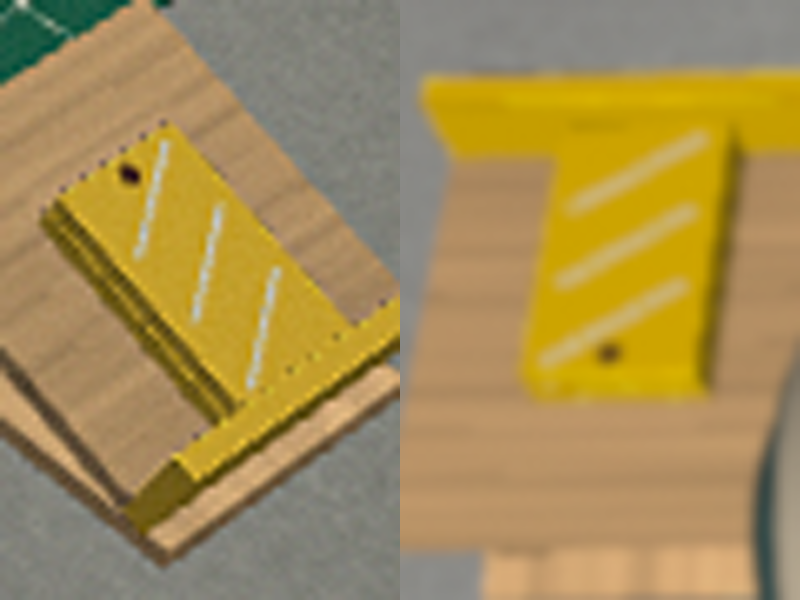

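The crop shows both templates stacked flat with sides flush and ends against the backstop. The upper one's corners are within about 1 px of the predicted positions, e.g. scene crop (55,197) and (171,122). The arm is well clear.

```bash
python3 -c "
from rig import manip;print(manip.sign_off())"
```

```text
the job is handed in; nothing more can be done
None
```

Both yellow templates are stacked mid-width on the yellow-backstop stand, sides flush and short edges against the backstop as seen in the last picture, and I handed the job in at about 12 s of the 54 s allowed.

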